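# Put the loose ink pots away in the covered crate

## Task

Put every ink pot that stands on the table to the left of the hand press (not the ones at the back, behind the press) into an empty cell of the crate, upright and pushed right down to the cell floor, then swing the lid over and press it down until its catch snaps and holds it shut. Some cells are already full and the sprung covers hide which, so before you put the first pot in, feel with empty fingers, pushing the covers down, until one swings well in. Leave the tape roll and the white bottle where they are.

Things in the scene. Friction and masses are not known exactly. Their poses are not given: they have to be found in the camera images.
- crate: Fixed plywood crate, 134 (x) x 186 (y) x 66 mm high. Origin: centre of its underside; x points to its hinge side (away from the robot at yaw 0), y to its left, z up. Two rows of three cells, 58 (x) x 54 (y) mm, 6 mm walls and floor; a pot on a cell floor has its top 57 mm above the table. Two cells already hold such a pot, unseen
- lid (a joint): Angle of the crate's plywood lid, hinged on the crate's +x rim: 0 shut, 2.0 stop; starts at 1.75 to 1.95, leaning back past upright. Stiff hinge: it stays where left, 1 to 2 N at the free edge moves it. A sprung catch at the front engages below about 0.06 rad: pressing the free edge with 8 to 15 N snaps it to below 0.01, where it holds; short of that it stays ajar at about 0.06
- lid_edge (a point): Middle of the lid's free edge, 140 mm from the hinge axis; the lid is 190 mm wide and 6 mm thick, 11 mm at the battens near its two ends
- lid_hinge (a point): Middle of the lid's hinge axis, which runs along the crate's y, 67 mm above the table
- cell_0 (a point): Centre of the top face of cell 0's cover when shut, 65 mm above the table, at (-32, 60) mm in the crate (cells 0 to 2: near row from left to right; 3 to 5: far row, next to the lid's hinge; the crate's z axis is the point's)
- cover_0 (a joint): Angle of cell 0's grey cover, a 53 x 50 x 3 mm flap hinged at the cell's +x wall that swings down into the cell: 0 shut, 1.5 hanging. A light spring (under 1 N at its middle) shuts it. Over an empty cell it swings right in; over a full one it stops on the pot at about 0.1 rad (3 mm at its middle). A pot going in swings it to the +x wall, so aim 3 mm to the -x side of the cell's centre
- cell_1 (a point): Centre of the top face of cell 1's cover when shut, 65 mm above the table, at (-32, 0) mm in the crate
- cover_1 (a joint): As cover_0, for this cell
- cell_2 (a point): Centre of the top face of cell 2's cover when shut, 65 mm above the table, at (-32, -60) mm in the crate
- cover_2 (a joint): As cover_0, for this cell
- cell_3 (a point): Centre of the top face of cell 3's cover when shut, 65 mm above the table, at (32, 60) mm in the crate
- cover_3 (a joint): As cover_0, for this cell
- cell_4 (a point): Centre of the top face of cell 4's cover when shut, 65 mm above the table, at (32, 0) mm in the crate
- cover_4 (a joint): As cover_0, for this cell
- cell_5 (a point): Centre of the top face of cell 5's cover when shut, 65 mm above the table, at (32, -60) mm in the crate
- cover_5 (a joint): As cover_0, for this cell
- pot_a_mid (a point): Centre of an ink pot to be put away: upright screw-lid pot, 44 mm diameter, 51 mm tall (25.5 mm above and below this point), lid 42 mm diameter and 13 mm high, about 85 g, on the table left of the hand press; absent (None) in some runs
- pot_b_mid (a point): As pot_a_mid, another pot
- pot_c_mid (a point): As pot_a_mid, another pot
- pot_d_mid (a point): As pot_a_mid, another pot
- tape_roll: Roll of masking tape lying flat, 104 mm across, 25 mm high, behind the pots; a bystander. Origin: centre of its underside
- dropper_bottle: Small white bottle with a cap, 25 mm diameter, 68 mm tall, standing right of the crate; a bystander. Origin: centre of its underside
- eyelet_press: Fixed hand press between the pots and the crate, a solid obstacle; origin: centre of its underside. Its base is 95 mm wide; its lever slopes up towards the robot and ends in a red knob (34 mm) 114 mm before the origin, 260 to 295 mm above the table: pass well in front of it or over it, with the whole gripper
Mind the look-alikes: they are no part of the job. Leave any blue, purple or yellow look-alike of the part that bears pot_a_mid alone.

How it is judged:
On the way, in this order (a step that is already met when the one before it is completed fails the run):
1. an empty cell is found: the fingers, holding no pot, push a cover in by more than 0.22 rad (value of joint any of cover_0, cover_1, cover_2, cover_3, cover_4, cover_5 above 0.22 rad and contact force between the fingers and pot_a below 0.1 N and contact force between the fingers and pot_b below 0.1 N and contact force between the fingers and pot_c below 0.1 N and contact force between the fingers and pot_d below 0.1 N and height (world z) of each of pot_a_mid, pot_b_mid, pot_c_mid, pot_d_mid below 0.035 m), for 0.04 s.
2. every pot stands in a cell, down on its floor (x of pot_a_mid in the frame of crate between -0.06 and 0.06 m and y of pot_a_mid in the frame of crate between -0.09 and 0.09 m and z of each of pot_a_mid, pot_b_mid, pot_c_mid, pot_d_mid in the frame of crate below 0.038 m and angle between each of pot_a_mid, pot_b_mid, pot_c_mid, pot_d_mid's own z axis and vertical below 0.25 rad and x of pot_b_mid in the frame of crate between -0.06 and 0.06 m and y of pot_b_mid in the frame of crate between -0.09 and 0.09 m and x of pot_c_mid in the frame of crate between -0.06 and 0.06 m and y of pot_c_mid in the frame of crate between -0.09 and 0.09 m and x of pot_d_mid in the frame of crate between -0.06 and 0.06 m and y of pot_d_mid in the frame of crate between -0.09 and 0.09 m), for 0.2 s.
3. the lid is snapped shut (value of joint lid below 0.025 rad), for 0.2 s.
At the end, for the whole second after the job is handed in: every pot is in a cell of the crate, upright within 0.25 rad, its centre less than 38 mm above the crate's underside (31.5 mm when down on the floor), and the lid is held shut by its catch (below 0.025 rad) (all of step 2 and value of joint lid below 0.025 rad); the robot touches nothing.
It fails at once if the tape roll is shoved more than 4 cm (distance of tape_roll from where it was at the start of the episode above 0.04 m).
It fails at once if the white bottle is shoved more than 4 cm or knocked over (distance of dropper_bottle from where it was at the start of the episode above 0.04 m or angle between dropper_bottle's own z axis and vertical above 0.5 rad).
Of stored_0, stored_1, stored_2, stored_3, stored_4, stored_5 only 2 to 2 are there at a start; the rules pass over those that are not, and their reading is None.
Of pot_a, pot_b, pot_c, pot_d only 3 to 4 are there at a start; the rules pass over those that are not, and their reading is None.
At some moment in a run one of pot_a, pot_b, pot_c, pot_d may be knocked a few centimetres aside while the robot is not near it.
It also fails if it takes over 210 s, if anything falls off the work surface, if the arm or the gripper's body presses on something with over 40 N, if the wrist force passes 120 N, or if a joint passes its speed limit or range.

## Robot

A 7-joint arm with a two-finger parallel gripper is mounted at the origin on a cart in front of the work surface, level with it; the furniture and walls round the work are solid. World frame = base frame: x ahead of the robot, y to its left, z up, the work surface at z = 0. Lengths are in m, angles in rad, forces in N, time in s.
With the tool pointing down it reaches from about 0.425 to 0.875 m from the base axis. Payload 4.7 kg.
Tool frame: the origin (TCP) lies where the fingers leave the gripper's body, on its centre line; the fingertips stand 70 mm ahead of it and the grasp point (between the pads) lies 51 mm ahead of it; z points along the fingers, y is the line along which they close (so a half turn about z gives the same grasp; the last joint's range is limited). The gripper opens to 87 mm and grips with 3 to 60 N. Pads are 19 mm wide; open, the fingers measure 117 mm over their backs; the gripper's body (75 mm by 190 mm) begins 51 mm behind the grasp point.
Start: joints at [1.174, 0.321, -0.07, 1.45, 0.023, 1.371, -0.057], TCP at [0.26, -0.596, 0.292] pointing down, gripper open.
Joint ranges: [-2.86, 2.86], [-0.3, 2.09], [-1.38, 1.24], [0.06, 2.45], [-1.56, 4.7], [0.09, 2.05], [-2.69, 2.69]. Speed limits (rad/s): [2.57, 2.57, 3.14, 3.14, 3.14, 3.14, 3.14].

## Interface

Orientations are given as a rotation vector (axis times angle).
In Python, from bench import ctrl gives the robot as it stands.
- The arm moves only by the tool drive_tool, never from a script. Its argument "motion" is a list of rows, each a list of 3 entries, a list of its own where there are three numbers: the shift along the tool's x, y, z in cm, then the turn, a rotation vector about the tool's x, y, z in degrees, then the opening, from -1 (shut) to 1 (fully open). In form: [[[x, y, z], [ax, ay, az], claw], ...]. A call has 1 to 12 rows; each row shifts and turns the commanded pose from where the row before left it, along the tool's axes as they then stand; what a row does not reach is not made up. A row lasts 1/8 s, in which the tool goes at most 62.5 mm and 10.7 degrees, less where a joint would pass 70% of its speed; a pose out of reach is approached as far as the arm can. A call with a gripper value outside its range is refused whole. The fingers move at their own pace and stop on an object; "force" is the grip in N (left out, the last holds). Time passes only in rows, so rows that do not move let the fingers close. It gives the time, the measured TCP pose, the force, the opening and the grip force at its end, in the units of the state.
- ctrl.get_state(): the state, without advancing time (a new reading comes with each control period).
- ctrl.get_image(name): name is "scene" or "top"; returns the picture (384x512x3 uint8, red, green, blue); there is no depth.
- ctrl.calibration(name): a dict with "K" (3x3 intrinsics, pixels), "origin" and "attitude" of the camera in the world. Camera axes: x right, y up, looking along -z (the intrinsics and any distortion apply to the point x, -y, -z); pixel columns grow to the right and rows downward; lengths in m; the calibration is good to about 2 mm. A picture is of the moment at which its call begins. calibration takes no time and is no camera call.
- ctrl.close_job(): hands the job in; it is judged then, once.
The state is a dict: "time": time; "joint_positions": joint angles; "qd": joint speeds; "joint_torque": joint torques, N m; "position": TCP position; "tool_rot": TCP orientation; "ft_force": force on the tool from outside, world axes, zero at the start; "torque": the same for the moment, N m; "grip_width": opening from 0.0 (shut) to 1.0 (fully open); "grip_force": force on a finger pad.
Only numpy, scipy, OpenCV 4.12 (cv2) and the standard library are available. Lean on these libraries where they do the work, as an engineer would, in place of code of your own. Each camera call takes 0.05 s, during which the arm holds its last target. There are 200 camera calls.

## Working session

There is one attempt and no reset: what is moved stays moved. The work goes in short steps, Python scripts to look and compute and a tool call to move; the robot and the scene stay as the last step left them, time stands still between calls to the robot, and variables do not carry over. Pictures are saved under pics/ and viewed, at most 14 in all, crops included, and the job is handed in when it is done.

Besides the shell and the picture viewer there is one more tool, called in YAML: its name, and indented under it one key for each argument. drive_tool: Moves the arm, as the interface text tells. Its arguments: {"type":"object","properties":{"motion":{"type":"array","items":{"type":"array"}},"force":{"type":"number"}},"required":["motion"]}

```bash
mkdir -p pics; ls
python3 - <<'E'
from bench import ctrl
import cv2
for n in("scene","top"):
    im=ctrl.get_image(n); cv2.imwrite(f"pics/{n}0.png",im[:,:,::-1]); print(ctrl.calibration(n))
print(ctrl.get_state())
E
```

```text
pics
{'K': array([[377.93221664,   0.        , 257.23713722],
       [  0.        , 377.93221664, 187.62273486],
       [  0.        ,   0.        ,   1.        ]]), 'origin': array([0.12728162, 0.50660172, 0.92988118]), 'attitude': array([ 0.23965571, -0.87750834, -2.43456266])}
{'K': array([[362.02089626,   0.        , 249.79459888],
       [  0.        , 362.02089626, 194.20382513],
       [  0.        ,   0.        ,   1.        ]]), 'origin': array([ 0.43116797, -0.0808223 ,  1.22004011]), 'attitude': array([ 0.04192005, -0.04209912, -1.56008468])}
{'time': 0.1, 'joint_positions': array([ 1.17410865,  0.32171703, -0.07010433,  1.45156376,  0.02260193,
        1.3708333 , -0.05691266]), 'qd': array([ 0.000173  , -0.00144926,  0.00132236, -0.00312388,  0.00128936,
       -0.00111434,  0.00181807]), 'joint_torque': array([-3.04030018e-04, -4.92572057e+01, -4.05618399e-01, -3.13400209e+01,
       -6.40631374e-02,  3.94470873e-02,  9.91757042e-05]), 'position': array([ 0.25938   , -0.59557712,  0.29128624]), 'tool_rot': array([-3.07390617e+00, -6.40447336e-01,  6.95907215e-04]), 'ft_force': array([ 0.38773382, -0.04862764,  0.03092497]), 'torque': array([ 0.01355031, -0.02822086,  0.02609371]), 'grip_force': 0.0, 'grip_width': 0.9996685140938059}
```

View pics/scene0.png

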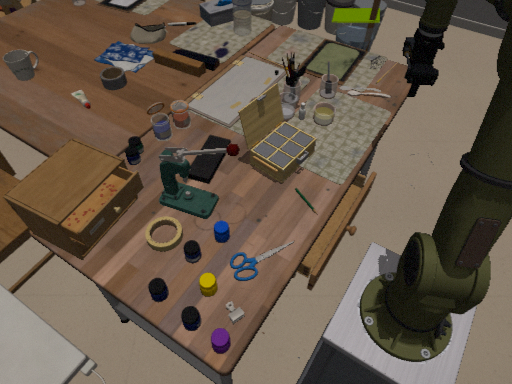

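View pics/top0.png

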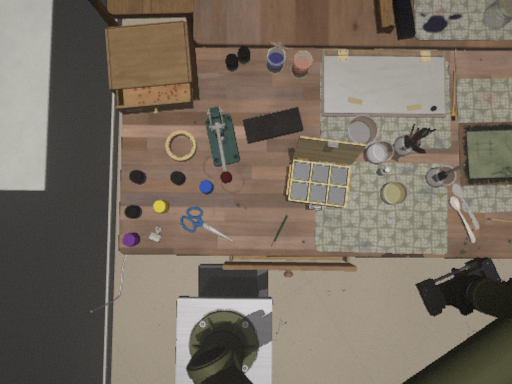

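The scene view shows three black pots left of the press, at (192,251), (158,290) and (191,318). In the top view they are at (178,178), (137,177) and (133,212).

Things that could be taken for them, in the top view:
- Blue (206,187), yellow (160,206) and purple (131,240) look-alikes
- Two dark pots behind the press at (232,62) and (244,54)
- The knob at (226,177)

I choose the three black ones and will check them in a crop.

```bash
cat > h.py <<'E'
import numpy as np, cv2
from scipy.spatial.transform import Rotation as R
from bench import ctrl
def ray(n,uv):
    c=ctrl.calibration(n); K=c["K"]; p=np.linalg.inv(K)@[uv[0],uv[1],1.]
    return np.array(c["origin"]), R.from_rotvec(c["attitude"]).as_matrix()@[p[0],-p[1],-p[2]]
def plane(n,uv,z):
    o,d=ray(n,uv); return o+d*(z-o[2])/d[2]
def proj(n,P):
    c=ctrl.calibration(n); q=R.from_rotvec(c["attitude"]).as_matrix().T@(np.array(P)-c["origin"])
    p=c["K"]@[q[0],-q[1],-q[2]]; return p[:2]/p[2]
E
python3 - <<'E'
from h import *
t=cv2.imread("pics/top0.png"); s=cv2.imread("pics/scene0.png")
a=cv2.resize(t[120:260,110:260],None,fx=4,fy=4,interpolation=2)
cv2.imwrite("pics/c1.png",a)
cv2.imwrite("pics/c2.png",cv2.resize(t[125:220,275:405],None,fx=6,fy=6,interpolation=2))
cv2.imwrite("pics/c3.png",cv2.resize(s[80:190,225:345],None,fx=5,fy=5,interpolation=2))
for n,im,roi in(("top",t,(120,160,260,195)),("scene",s,(140,235,215,335))):
    x0,y0,x1,y1=roi[0],roi[1],roi[2],roi[3]
    if n=="top": x0,y0,x1,y1=115,160,200,235
    m=(im.max(2)<55).astype(np.uint8)[y0:y1,x0:x1]
    k,l,st,ce=cv2.connectedComponentsWithStats(m)
    for i in range(1,k):
        if st[i,4]>30: print(n,st[i]+[x0,y0,0,0,0],ce[i]+[x0,y0],plane(n,ce[i]+[x0,y0],.03 if n=="scene" else .04).round(3))
E
```

```text
top [130 171  16  13 155] [137.18709677 176.46451613] [0.549 0.288 0.04 ]
top [171 172  14  13 143] [177.61538462 177.69230769] [0.546 0.156 0.04 ]
top [125 206  16  12 154] [132.61688312 211.33116883] [0.435 0.3   0.04 ]
scene [184 240  17  23 292] [191.71575342 250.84589041] [0.545 0.162 0.03 ]
scene [149 278  19  24 357] [157.87394958 289.55462185] [0.546 0.295 0.03 ]
scene [181 306  20  25 371] [190.49865229 318.12398922] [0.431 0.306 0.03 ]
scene [140 315  27  20  53] [152.11320755 324.32075472] [0.498 0.367 0.03 ]
```

View pics/c1.png

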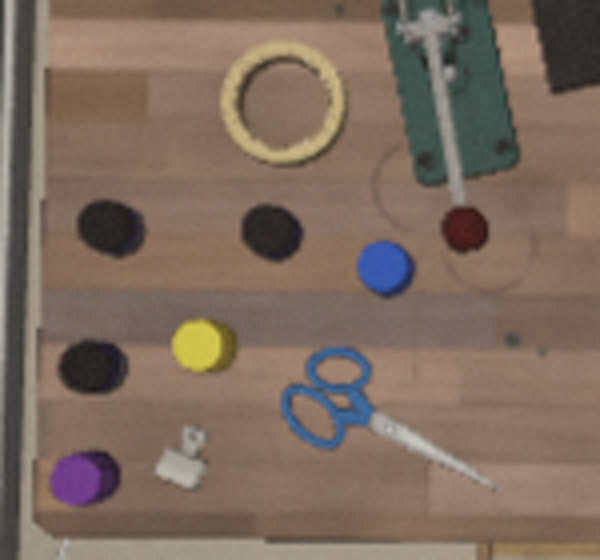

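View pics/c2.png

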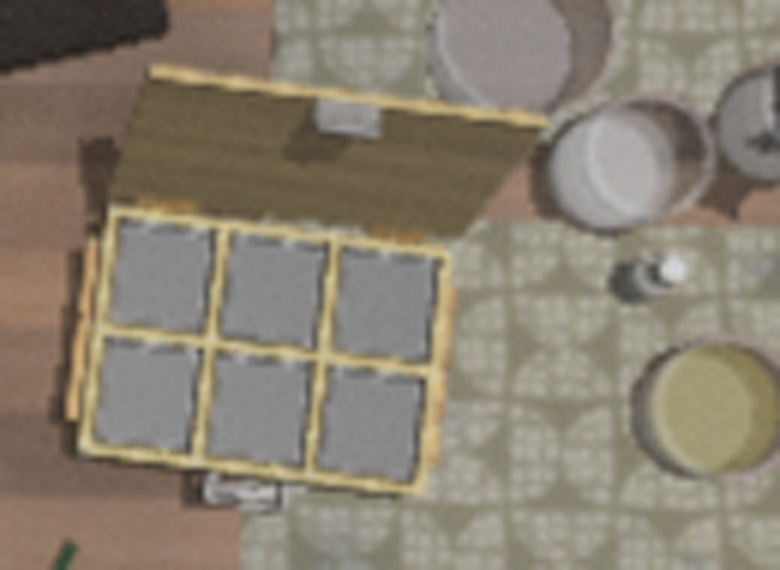

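View pics/c3.png

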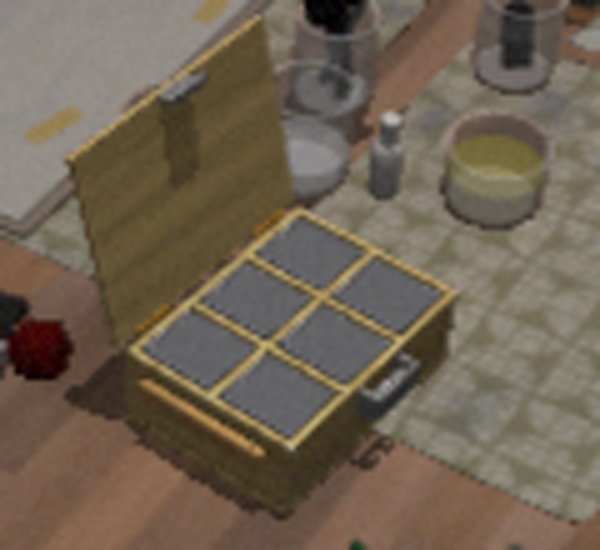

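The crops confirm three black-lidded pots at top-view pixels (137,177), (178,178) and (133,212). Blue, yellow and purple are separate pots. The crate has six grey covers around (320,183) with its lid leaning back, and the white bottle is at (386,170).

Run:
```python
from h import *
t=cv2.imread("pics/top0.png"); s=cv2.imread("pics/scene0.png")
for n,L in(("top",[(137.19,176.46),(177.6,177.7),(132.6,211.3)]),("scene",[(157.87,289.55),(191.7,250.85),(190.5,318.1)])):
    for c in L: print(n,plane(n,c,.0255).round(4))
mods=[(a,b) for a in(.032,-.032) for b in(.06,0,-.06)]
for n,im,(x0,y0,x1,y1) in(("top",t,(285,158,352,212)),("scene",s,(250,120,320,172))):
    c=im[y0:y1,x0:x1].astype(int); m=((c.max(2)-c.min(2)<22)&(c.max(2)>80)).astype(np.uint8)
    if n=="scene": m=((c.max(2)-c.min(2)<22)&(c.max(2)>60)).astype(np.uint8)
    k,l,st,ce=cv2.connectedComponentsWithStats(m,connectivity=4)
    pts=[]
    for i in range(1,k):
        if st[i,4]>60:
            p=plane(n,ce[i]+[x0,y0],.065); pts.append(p); print(n,st[i],(ce[i]+[x0,y0]).round(1),p.round(4))
    pts=np.array(pts)
    if len(pts)==6:
        o=pts.mean(0); g=1.66
        # match model with ~yaw
        for yaw in np.arange(-.5,.5,.005):
            Rm=np.array([[np.cos(yaw),-np.sin(yaw)],[np.sin(yaw),np.cos(yaw)]])
            q=(Rm@np.array(mods).T).T+o[:2]
            e=sum(min(np.linalg.norm(a-b[:2]) for b in pts) for a in q)/6
            if yaw==-.5 or e<best[0]: best=(e,yaw)
        print(n,o.round(4),best)
```

```text
top [0.5502 0.293  0.0255]
top [0.5475 0.159  0.0255]
top [0.4348 0.305  0.0255]
scene [0.5481 0.2935 0.0255]
scene [0.5473 0.16   0.0255]
scene [0.433  0.3053 0.0255]
top [  8   4  18  18 271] [301.8 170.4] [ 0.5712 -0.2465  0.065 ]
top [ 27   6  18  19 279] [320.2 172.9] [ 0.5638 -0.3055  0.065 ]
top [ 46   8  17  19 274] [338.9 175.1] [ 0.5572 -0.3655  0.065 ]
top [  6  23  18  19 276] [299.4 190.2] [ 0.5076 -0.2389  0.065 ]
top [ 25  26  17  19 276] [318.1 192.5] [ 0.5007 -0.2987  0.065 ]
top [ 43  28  18  19 281] [336.6 194.9] [ 0.4936 -0.3579  0.065 ]
top [ 23  33  44  21 271] [331.7 206.5] [ 0.4565 -0.3423  0.065 ]
scene [ 26   4  21  14 165] [286.4 130.2] [ 0.5561 -0.3636  0.065 ]
scene [ 42  12  21  15 177] [301.9 138.6] [ 0.4922 -0.3563  0.065 ]
scene [ 15  13  22  15 176] [275.6 139.6] [ 0.5625 -0.3038  0.065 ]
scene [ 31  21  22  16 192] [291.3 148.4] [ 0.4991 -0.2968  0.065 ]
scene [  4  22  22  16 192] [264.3 149.3] [ 0.5697 -0.2445  0.065 ]
scene [ 19  31  23  16 203] [279.9 158.5] [ 0.5067 -0.2371  0.065 ]
scene [ 59  34  11  18 131] [315.  162.8] [ 0.4052 -0.2822  0.065 ]
```

```bash
cat >> h.py <<'E'
YAW=-.117; CC=np.array([.5317,-.3012])
CX=np.array([np.cos(YAW),np.sin(YAW)]); CY=np.array([-np.sin(YAW),np.cos(YAW)])
CELL=[(-.032,.06),(-.032,0),(-.032,-.06),(.032,.06),(.032,0),(.032,-.06)]
def cell(i,dx=0): a,b=CELL[i]; return CC+(a+dx)*CX+b*CY
def to(xy,tipz):
    "cm in tool axes to bring fingertips over xy at tipz; remaining turn (deg)"
    s=ctrl.get_state(); M=R.from_rotvec(s["tool_rot"])
    want=R.from_matrix(np.array([[CX[0],-CY[0],0],[CX[1],-CY[1],0],[0,0,-1.]]))
    P=np.array([*xy,tipz+.07]); 
    print("pos",s["position"].round(4),"F",s["ft_force"].round(1),"grip",round(s["grip_width"]*87,1),round(s["grip_force"],1),"t",round(s["time"],1))
    print(" shift now",(M.inv().apply(P-s["position"])*100).round(2)," after turn",(want.inv().apply(P-s["position"])*100).round(2)," turn",np.degrees((M.inv()*want).as_rotvec()).round(1))
E
python3 - <<'E'
from h import *
print("knob",plane("top",(226,177),.277),plane("scene",(233,150),.277),"bottle",plane("top",(386,170),.06))
for i in range(6): print(i,cell(i).round(3))
to(cell(0),.09)
E
```

```text
knob [ 0.52614263 -0.01797967  0.277     ] [ 0.52345464 -0.01636946  0.277     ] bottle [ 0.57595744 -0.51852045  0.06      ]
0 [ 0.507 -0.238]
1 [ 0.5   -0.297]
2 [ 0.493 -0.357]
3 [ 0.57  -0.245]
4 [ 0.563 -0.305]
5 [ 0.556 -0.365]
pos [ 0.2594 -0.5956  0.2913] F [ 0.4 -0.   0. ] grip 87.0 0.0 t 0.1
 shift now [ 36.98 -22.89  13.16]  after turn [ 20.41 -38.42  13.13]  turn [-0.1  0.  30.2]
```

drive_tool:
  motion:
    - [[0,0,0],[0,0,10.1],-1]
    - [[0,0,0],[0,0,10.1],-1]
    - [[0,0,0],[0,0,10],-1]
    - [[2.5,-4.8,0],[0,0,0],-1]
    - [[2.5,-4.8,0],[0,0,0],-1]
    - [[2.5,-4.8,0],[0,0,0],-1]
    - [[2.5,-4.8,0],[0,0,0],-1]
    - [[2.5,-4.8,0],[0,0,0],-1]
    - [[2.5,-4.8,0],[0,0,0],-1]
    - [[2.5,-4.8,0],[0,0,0],-1]
    - [[2.9,-4.8,0],[0,0,0],-1]
  force: 20

```text
time: 1.48
position: [0.5071, -0.2367, 0.292]
tool_rot: [3.136, -0.183, -0.001]
ft_force: [-0.2, -1.0, -0.4]
grip_width: 0.007
grip_force: 0.0
```

```bash
python3 -c "
from h import *
to(cell(0),.09)"
```

```text
pos [ 0.5071 -0.2367  0.292 ] F [-0.2 -1.  -0.4] grip 0.6 0.0 t 1.5
 shift now [-0.    0.11 13.2 ]  after turn [-1.00e-02  1.10e-01  1.32e+01]  turn [0. 0. 0.]
```

drive_tool:
  motion:
    - [[0,0.1,4.4],[0,0,0],-1]
    - [[0,0,4.4],[0,0,0],-1]
    - [[0,0,4.4],[0,0,0],-1]
    - [[0,0,1.5],[0,0,0],-1]
    - [[0,0,1.0],[0,0,0],-1]
    - [[0,0,0.4],[0,0,0],-1]
    - [[0,0,0.2],[0,0,0],-1]
    - [[0,0,0],[0,0,0],-1]

```text
time: 2.48
position: [0.5072, -0.2395, 0.1302]
tool_rot: [3.135, -0.183, 0.003]
ft_force: [-0.2, -0.3, 0.3]
grip_width: 0.006
grip_force: 0.2
```

drive_tool:
  motion:
    - [[0,0,0.3],[0,0,0],-1]
    - [[0,0,0.3],[0,0,0],-1]
    - [[0,0,0],[0,0,0],-1]

```text
time: 2.85
position: [0.5063, -0.2392, 0.1229]
tool_rot: [-3.136, 0.183, 0.001]
ft_force: [-0.1, -0.6, 1.1]
grip_width: 0.006
grip_force: 0.2
```

drive_tool:
  motion:
    - [[0,0,0.5],[0,0,0],-1]
    - [[0,0,0.5],[0,0,0],-1]
    - [[0,0,0],[0,0,0],-1]

```text
time: 3.22
position: [0.506, -0.239, 0.1125]
tool_rot: [-3.136, 0.182, 0.002]
ft_force: [-0.0, 0.6, -0.9]
grip_width: 0.004
grip_force: 0.2
```

Cell 0 is empty. Next I probe cell 1.

drive_tool:
  motion:
    - [[0,0,-2.0],[0,0,0],-1]
    - [[0,0,-1.6],[0,0,0],-1]
    - [[0,3,0],[0,0,0],-1]
    - [[0,3,0],[0,0,0],-1]
    - [[0,0,0],[0,0,0],-1]
    - [[0,0,1.0],[0,0,0],-1]
    - [[0,0,0.5],[0,0,0],-1]
    - [[0,0,0.4],[0,0,0],-1]
    - [[0,0,0],[0,0,0],-1]

```text
time: 4.35
position: [0.4996, -0.2981, 0.1298]
tool_rot: [-3.136, 0.181, 0.001]
ft_force: [0.0, 0.4, 0.5]
grip_width: 0.0
grip_force: 0.2
```

drive_tool:
  motion:
    - [[0,0,0.3],[0,0,0],-1]
    - [[0,0,0.3],[0,0,0],-1]
    - [[0,0,0],[0,0,0],-1]

```text
time: 4.72
position: [0.4995, -0.2989, 0.124]
tool_rot: [3.136, -0.183, -0.0]
ft_force: [0.0, 0.3, 0.0]
grip_width: 0.007
grip_force: 0.2
```

Cell 1 is empty too. Next is cell 2.

drive_tool:
  motion:
    - [[0,0,-1.2],[0,0,0],-1]
    - [[0,0,-1.2],[0,0,0],-1]
    - [[0,3,0],[0,0,0],-1]
    - [[0,3,0],[0,0,0],-1]
    - [[0,0,0],[0,0,0],-1]
    - [[0,0,1.0],[0,0,0],-1]
    - [[0,0,0.5],[0,0,0],-1]
    - [[0,0,0.4],[0,0,0],-1]
    - [[0,0,0.3],[0,0,0],-1]
    - [[0,0,0],[0,0,0],-1]

```text
time: 5.98
position: [0.4932, -0.3569, 0.1325]
tool_rot: [3.136, -0.18, -0.001]
ft_force: [-12.0, 9.6, 35.0]
grip_width: 0.001
grip_force: 18.4
```

Cell 2 is full: the push met 35 N. Next is cell 4, aimed 8 mm toward the near side.

drive_tool:
  motion:
    - [[0,0,-1.2],[0,0,0],-1]
    - [[0,0,-1.5],[0,0,0],-1]
    - [[2.8,-3,0],[0,0,0],-1]
    - [[2.8,-3,0],[0,0,0],-1]
    - [[0,0,0],[0,0,0],-1]
    - [[0,0,1.0],[0,0,0],-1]
    - [[0,0,0.8],[0,0,0],-1]
    - [[0,0,0.4],[0,0,0],-1]
    - [[0,0,0.2],[0,0,0],-1]
    - [[0,0,0],[0,0,0],-1]

```text
time: 7.22
position: [0.5539, -0.3064, 0.132]
tool_rot: [3.135, -0.186, -0.003]
ft_force: [-7.1, 3.2, 18.4]
grip_width: 0.002
grip_force: 9.0
```

Cell 4 is full, so cells 0, 1, 3 and 5 are empty. I'll rise and cross over.

drive_tool:
  motion:
    - [[-3,0,-3],[0,0,0],0.6]
    - [[-3,0,-5],[0,0,0],0.6]
    - [[-3,0,-6],[0,0,0],0.6]
    - [[-2,0,-6],[0,0,0],0.6]
    - [[0,0,-6],[0,0,0],0.6]
    - [[0,-2,-4],[0,0,0],0.6]
    - [[0,-6,0],[0,0,0],0.6]
    - [[0,-6,0],[0,0,0],0.6]
    - [[0,-6,0],[0,0,0],0.6]
    - [[0,0,0],[0,0,0],0.6]

```text
time: 8.48
position: [0.4717, -0.089, 0.4247]
tool_rot: [-3.136, 0.169, -0.001]
ft_force: [-0.4, -0.6, -0.2]
grip_width: 0.797
grip_force: 0.0
```

```bash
cat >> h.py <<'E'
def pots():
    for n,(x0,y0,x1,y1) in(("top",(112,150,222,250)),("scene",(130,225,240,345))):
        im=ctrl.get_image(n); m=(im.max(2)<60).astype(np.uint8)[y0:y1,x0:x1]
        k,l,st,ce=cv2.connectedComponentsWithStats(m)
        for i in range(1,k):
            if st[i,4]>90: print(n,st[i,4],(ce[i]+[x0,y0]).round(1),plane(n,ce[i]+[x0,y0],.0255).round(4)[:2])
E
python3 -c "
from h import *
pots()
to((.433,.3055),.039)"
```

```text
top 163 [137.4 176.6] [0.5498 0.2923]
top 144 [177.6 177.7] [0.5476 0.1591]
top 157 [132.6 211.4] [0.4345 0.305 ]
scene 295 [191.6 250.9] [0.5474 0.1601]
scene 360 [157.8 289.6] [0.5481 0.2937]
scene 372 [190.5 318.1] [0.4329 0.3052]
scene 102 [154.  325.7] [0.4938 0.3666]
pos [ 0.4712 -0.0947  0.4242] F [ 0.4 -1.1 -0.3] grip 69.5 0.0 t 8.6
 shift now [ -8.43 -39.34  31.48]  after turn [ -8.46 -39.3   31.52]  turn [0.1 0.  0. ]
```

drive_tool:
  motion:
    - [[-1.2,-6,0],[0,0,0],0.6]
    - [[-1.2,-6,0],[0,0,0],0.6]
    - [[-1.2,-6,0],[0,0,0],0.6]
    - [[-1.2,-6,0],[0,0,0],0.6]
    - [[-1.2,-5,3],[0,0,0],0.6]
    - [[-1.2,-5,3],[0,0,0],0.6]
    - [[-1.3,-5.3,3],[0,0,0],0.6]
    - [[0,0,5],[0,0,0],0.6]
    - [[0,0,5],[0,0,0],0.6]
    - [[0,0,5],[0,0,0],0.6]
    - [[0,0,0],[0,0,0],0.6]

```text
time: 9.95
position: [0.4319, 0.3024, 0.1805]
tool_rot: [3.131, -0.187, -0.012]
ft_force: [0.1, 0.4, 1.0]
grip_width: 0.794
grip_force: 0.0
```

```bash
python3 -c "
from h import *
to((.4335,.3052),.039)"
```

```text
pos [0.4319 0.3024 0.1805] F [0.1 0.4 1. ] grip 69.1 0.0 t 9.9
 shift now [ 0.18 -0.33  7.15]  after turn [ 0.13 -0.3   7.15]  turn [ 0.3  0.4 -0.1]
```

drive_tool:
  motion:
    - [[0.1,-0.3,2.4],[0,0,0],0.6]
    - [[0,0,2.4],[0,0,0],0.6]
    - [[0,0,2.3],[0,0,0],0.6]
    - [[0,0,0],[0,0,0],0.6]
    - [[0,0,0],[0,0,0],-0.3]
    - [[0,0,0],[0,0,0],-0.3]
    - [[0,0,0],[0,0,0],-0.3]
    - [[0,0,0],[0,0,0],-0.3]
  force: 20

```text
time: 10.95
position: [0.4343, 0.3087, 0.1139]
tool_rot: [3.136, -0.183, 0.001]
ft_force: [-0.4, -1.3, 2.5]
grip_width: 0.47
grip_force: 20.0
```

drive_tool:
  motion:
    - [[0,0,0],[0,0,0],-0.3]
    - [[0,0,0],[0,0,0],-0.3]

```text
time: 11.2
position: [0.4344, 0.3087, 0.1138]
tool_rot: [3.136, -0.183, 0.001]
ft_force: [-0.7, -2.9, 6.1]
grip_width: 0.467
grip_force: 20.0
```

drive_tool:
  motion:
    - [[0,0,0],[0,0,0],0.5]
    - [[0,0,0],[0,0,0],0.5]
    - [[0,0,0],[0,0,0],0.5]
    - [[0,0,0],[0,0,0],0.5]

```text
time: 11.7
position: [0.4339, 0.309, 0.1133]
tool_rot: [-3.136, 0.182, 0.0]
ft_force: [0.3, 0.3, 0.0]
grip_width: 0.738
grip_force: 0.0
```

```bash
python3 -c "
from h import *
to((.4335,.3052),.039);pots()
im=ctrl.get_image('scene');cv2.imwrite('pics/s1.png',cv2.resize(im[200:384,100:300,::-1],None,fx=4,fy=3.2))"
```

```text
pos [0.4339 0.309  0.1133] F [0.3 0.3 0. ] grip 64.2 0.0 t 11.7
 shift now [0.01 0.38 0.43]  after turn [0.01 0.38 0.43]  turn [-0.   0.   0.1]
top 161 [137.4 176.5] [0.5501 0.2923]
top 143 [177.6 177.7] [0.5475 0.159 ]
top 941 [126.8 218.6] [0.4105 0.3234]
scene 6409 [176.9 281.8] [0.5219 0.2511]
```

View pics/s1.png

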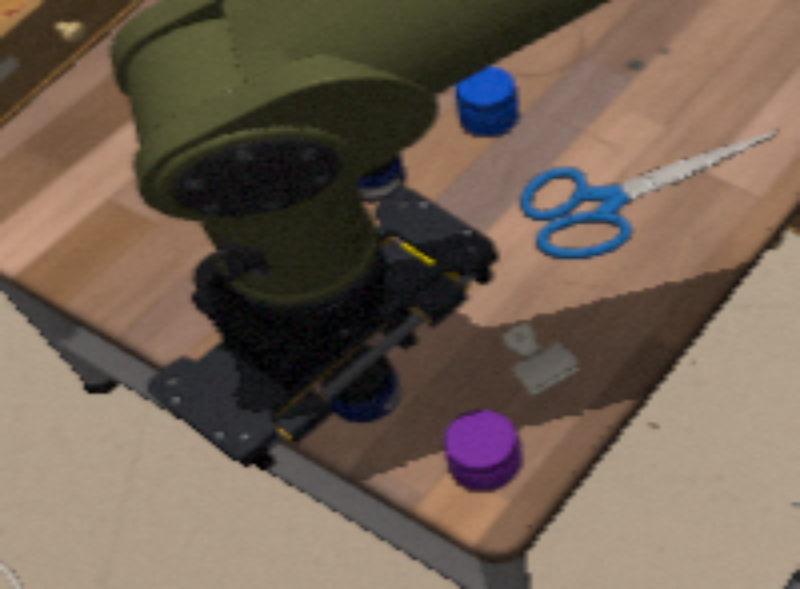

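The pot at crop (365,390) stands upright between the fingers. I only need to go about 4 mm lower and 4 mm in y before regripping.

drive_tool:
  motion:
    - [[0,0.35,0.2],[0,0,0],0.5]
    - [[0,0,0.2],[0,0,0],0.5]
    - [[0,0,0],[0,0,0],0.5]
    - [[0,0,0],[0,0,0],-0.3]
    - [[0,0,0],[0,0,0],-0.3]
    - [[0,0,0],[0,0,0],-0.3]
    - [[0,0,0],[0,0,0],-0.3]
  force: 20

```text
time: 12.72
position: [0.4337, 0.3057, 0.1096]
tool_rot: [-3.136, 0.182, -0.0]
ft_force: [0.5, 0.2, -0.3]
grip_width: 0.472
grip_force: 20.0
```

drive_tool:
  motion:
    - [[0,0,-3],[0,0,0],-0.3]
    - [[0,0,-5],[0,0,0],-0.3]
    - [[0,0,-6],[0,0,0],-0.3]
    - [[0,0,-6],[0,0,0],-0.3]
    - [[0,0,-6],[0,0,0],-0.3]
    - [[0,0,-6],[0,0,0],-0.3]
    - [[0.5,4,0],[0,0,0],-0.3]
    - [[0.5,6,0],[0,0,0],-0.3]
    - [[0.5,6,0],[0,0,0],-0.3]
    - [[0.5,6,0],[0,0,0],-0.3]
    - [[0.5,6,0],[0,0,0],-0.3]
    - [[0.5,6,0],[0,0,0],-0.3]

```text
time: 14.22
position: [0.4232, -0.0375, 0.4294]
tool_rot: [3.136, -0.183, 0.001]
ft_force: [2.0, 0.7, -1.1]
grip_width: 0.472
grip_force: 20.0
```

```bash
python3 -c "
from h import *
to(cell(0,-.003),.12)"
```

```text
pos [ 0.4232 -0.0375  0.4294] F [ 2.   0.7 -1.1] grip 41.1 20.0 t 14.2
 shift now [10.33 18.91 23.96]  after turn [10.35 18.92 23.94]  turn [ 0. -0.  0.]
```

drive_tool:
  motion:
    - [[1,5,0],[0,0,0],-0.3]
    - [[2,5,0],[0,0,0],-0.3]
    - [[3,5,2],[0,0,0],-0.3]
    - [[3,3.9,4],[0,0,0],-0.3]
    - [[1.3,0,4],[0,0,0],-0.3]
    - [[0,0,5],[0,0,0],-0.3]
    - [[0,0,5],[0,0,0],-0.3]
    - [[0,0,3.9],[0,0,0],-0.3]
    - [[0,0,0],[0,0,0],-0.3]
    - [[0,0,0],[0,0,0],-0.3]

```text
time: 15.48
position: [0.5048, -0.2351, 0.1926]
tool_rot: [3.135, -0.182, 0.003]
ft_force: [0.1, -0.4, 0.1]
grip_width: 0.47
grip_force: 20.0
```

```bash
python3 -c "
from h import *
to(cell(0,-.003),.068)"
```

```text
pos [ 0.5048 -0.2351  0.1926] F [ 0.1 -0.4  0.1] grip 40.8 20.0 t 15.5
 shift now [-0.07  0.25  5.46]  after turn [-0.06  0.25  5.46]  turn [ 0.  -0.1  0. ]
```

drive_tool:
  motion:
    - [[0,0.25,0],[0,0,0],-0.3]
    - [[0,0,0],[0,0,0],-0.3]
    - [[0,0,1.5],[0,0,0],-0.3]
    - [[0,0,1],[0,0,0],-0.3]
    - [[0,0,1],[0,0,0],-0.3]
    - [[0,0,1],[0,0,0],-0.3]
    - [[0,0,0.8],[0,0,0],-0.3]
    - [[0,0,0],[0,0,0],-0.3]

```text
time: 16.48
position: [0.5032, -0.2371, 0.1371]
tool_rot: [-3.136, 0.182, 0.002]
ft_force: [-0.8, 0.0, -1.2]
grip_width: 0.47
grip_force: 20.0
```

```bash
python3 -c "
from h import *
to(cell(0,-.003),.068)"
```

```text
pos [ 0.5032 -0.2371  0.1371] F [-0.8  0.  -1.2] grip 40.9 20.0 t 16.5
 shift now [ 0.08  0.03 -0.09]  after turn [ 0.08  0.03 -0.09]  turn [-0.   0.1  0. ]
```

Inserted with almost no force. I'll release, rise, close and push down.

drive_tool:
  motion:
    - [[0,0,0],[0,0,0],0.4]
    - [[0,0,0],[0,0,0],0.4]
    - [[0,0,-2],[0,0,0],0.4]
    - [[0,0,-3],[0,0,0],-1]
    - [[0,0,0],[0,0,0],-1]
    - [[0,0,0],[0,0,0],-1]
    - [[0,0,0],[0,0,0],-1]
    - [[0,0,0],[0,0,0],-1]

```text
time: 17.48
position: [0.5033, -0.2371, 0.1872]
tool_rot: [-3.136, 0.182, 0.002]
ft_force: [-0.5, -0.5, 0.0]
grip_width: 0.218
grip_force: 0.0
```

```bash
python3 -c "
from h import *
to(cell(0,-.003),.057)"
```

```text
pos [ 0.5033 -0.2371  0.1872] F [-0.5 -0.5  0. ] grip 18.9 0.0 t 17.5
 shift now [0.08 0.04 6.02]  after turn [0.07 0.03 6.02]  turn [-0.   0.1  0. ]
```

drive_tool:
  motion:
    - [[0,0,2],[0,0,0],-1]
    - [[0,0,2],[0,0,0],-1]
    - [[0,0,1],[0,0,0],-1]
    - [[0,0,0.6],[0,0,0],-1]
    - [[0,0,0.4],[0,0,0],-1]
    - [[0,0,0.2],[0,0,0],-1]
    - [[0,0,0],[0,0,0],-1]

```text
time: 18.35
position: [0.5041, -0.2374, 0.1274]
tool_rot: [3.136, -0.183, 0.001]
ft_force: [-2.6, 0.5, 4.9]
grip_width: 0.001
grip_force: 2.6
```

Pot seated, with the tips at 57 mm. I'll go back for the next one.

drive_tool:
  motion:
    - [[0,0,-3],[0,0,0],-1]
    - [[0,0,-5],[0,0,0],0.5]
    - [[-1,0,-6],[0,0,0],0.5]
    - [[-2,0,-6],[0,0,0],0.5]
    - [[-2,0,-6],[0,0,0],0.5]
    - [[-1,-4,-4.3],[0,0,0],0.5]
    - [[0,-6,0],[0,0,0],0.5]
    - [[0,-6,0],[0,0,0],0.5]
    - [[0,-6,0],[0,0,0],0.5]
    - [[0,-6,0],[0,0,0],0.5]
    - [[0,-6,0],[0,0,0],0.5]
    - [[0,-4,0],[0,0,0],0.5]

```text
time: 19.85
position: [0.488, 0.1505, 0.4284]
tool_rot: [-3.136, 0.177, -0.003]
ft_force: [1.3, 0.4, 0.3]
grip_width: 0.752
grip_force: 0.0
```

```bash
python3 -c "
from h import *
pots()
to((.5475,.1595),.15)"
```

```text
top 2060 [130.9 190.4] [0.5036 0.3126]
top 176 [185.1 174.8] [0.5575 0.1345]
scene 283 [189.6 239.1] [0.5758 0.1341]
scene 356 [157.9 289.6] [0.548  0.2935]
scene 94 [193.8 294.3] [0.4643 0.2537]
scene 92 [153.5 325.3] [0.4955 0.3667]
pos [0.4875 0.153  0.4282] F [ 0.2 -0.6  0.1] grip 65.0 0.0 t 19.9
 shift now [ 5.88 -1.23 20.83]  after turn [ 5.88 -1.35 20.82]  turn [-0.2 -0.   0.6]
```

Pot B has been knocked to about (0.576, 0.134) and is partly hidden by the arm. I'll take pot A first.

drive_tool:
  motion:
    - [[1.5,-5,2],[0,0,0],0.5]
    - [[1.5,-5,4],[0,0,0],0.5]
    - [[1.4,-4.6,5],[0,0,0],0.5]
    - [[0,0,5],[0,0,0],0.5]
    - [[0,0,5],[0,0,0],0.5]
    - [[0,0,0],[0,0,0],0.5]
    - [[0,0,0],[0,0,0],0.5]

```text
time: 20.82
position: [0.5475, 0.2803, 0.2268]
tool_rot: [-3.135, 0.184, -0.004]
ft_force: [-0.4, -0.3, 0.9]
grip_width: 0.748
grip_force: 0.0
```

```bash
python3 -c "
from h import *
pots()
to((.5485,.293),.039)"
```

```text
top 998 [130.1 188.1] [0.5112 0.3155]
top 141 [185.6 169.7] [0.5743 0.1332]
scene 1267 [148.8 241.1] [0.6654 0.2008]
scene 242 [189.7 238.3] [0.577 0.132]
scene 369 [158.  289.4] [0.5479 0.293 ]
pos [0.5477 0.2808 0.2276] F [-0.4  1.1  0. ] grip 65.2 0.0 t 20.9
 shift now [-0.11 -1.2  11.86]  after turn [-0.06 -1.22 11.86]  turn [-0.1 -0.2  0. ]
```

drive_tool:
  motion:
    - [[0,-1.2,3],[0,0,0],0.5]
    - [[0,0,3],[0,0,0],0.5]
    - [[0,0,2],[0,0,0],0.5]
    - [[0,0,0],[0,0,0],0.5]
    - [[0,0,0],[0,0,0],0.5]

```text
time: 21.55
position: [0.5486, 0.2925, 0.146]
tool_rot: [-3.135, 0.183, -0.003]
ft_force: [0.1, -0.3, 0.6]
grip_width: 0.751
grip_force: 0.0
```

```bash
python3 -c "
from h import *
to((.5485,.293),.039)"
```

```text
pos [0.5486 0.2925 0.146 ] F [ 0.1 -0.3  0.6] grip 65.3 0.0 t 21.6
 shift now [-0.02 -0.05  3.7 ]  after turn [-0.01 -0.05  3.7 ]  turn [-0.1 -0.1  0. ]
```

drive_tool:
  motion:
    - [[0,0,1.5],[0,0,0],0.5]
    - [[0,0,1.5],[0,0,0],0.5]
    - [[0,0,0.7],[0,0,0],0.5]
    - [[0,0,0],[0,0,0],0.5]
    - [[0,0,0],[0,0,0],-0.3]
    - [[0,0,0],[0,0,0],-0.3]
    - [[0,0,0],[0,0,0],-0.3]
    - [[0,0,0],[0,0,0],-0.3]

```text
time: 22.55
position: [0.5479, 0.2921, 0.108]
tool_rot: [3.136, -0.183, 0.001]
ft_force: [-0.3, -0.8, 2.2]
grip_width: 0.472
grip_force: 23.6
```

drive_tool:
  motion:
    - [[0,0,-3],[0,0,0],-0.3]
    - [[0,0,-6],[0,0,0],-0.3]
    - [[0,0,-6],[0,0,0],-0.3]
    - [[0,0,-6],[0,0,0],-0.3]
    - [[-1.5,0,-6],[0,0,0],-0.3]
    - [[-2,0,-6],[0,0,0],-0.3]
    - [[-3,4,0],[0,0,0],-0.3]
    - [[0,6,0],[0,0,0],-0.3]
    - [[0,6,0],[0,0,0],-0.3]
    - [[0,6,0],[0,0,0],-0.3]
    - [[0,6,0],[0,0,0],-0.3]
    - [[0,6,0],[0,0,0],-0.3]

```text
time: 24.05
position: [0.4432, -0.0397, 0.4369]
tool_rot: [3.135, -0.182, 0.001]
ft_force: [0.8, -0.8, -1.5]
grip_width: 0.471
grip_force: 23.3
```

```bash
python3 -c "
from h import *
to(cell(1,-.003),.12)"
```

```text
pos [ 0.4432 -0.0397  0.4369] F [ 0.8 -0.8 -1.5] grip 41.0 23.3 t 24.1
 shift now [ 8.3  24.92 24.71]  after turn [ 8.35 24.94 24.69]  turn [ 0.  -0.1  0. ]
```

drive_tool:
  motion:
    - [[1,6,0],[0,0,0],-0.3]
    - [[2,6,0],[0,0,0],-0.3]
    - [[2,6,2],[0,0,0],-0.3]
    - [[2,6,4],[0,0,0],-0.3]
    - [[1.3,0.9,5],[0,0,0],-0.3]
    - [[0,0,5],[0,0,0],-0.3]
    - [[0,0,5],[0,0,0],-0.3]
    - [[0,0,3.5],[0,0,0],-0.3]
    - [[0,0,0],[0,0,0],-0.3]
    - [[0,0,0],[0,0,0],-0.3]

```text
time: 25.3
position: [0.4953, -0.2808, 0.2012]
tool_rot: [3.135, -0.182, 0.003]
ft_force: [-0.4, -0.5, 0.2]
grip_width: 0.471
grip_force: 23.3
```

```bash
python3 -c "
from h import *
to(cell(1,-.003),.068)"
```

```text
pos [ 0.4953 -0.2808  0.2012] F [-0.4 -0.5  0.2] grip 41.0 23.3 t 25.3
 shift now [0.33 1.6  6.32]  after turn [0.35 1.61 6.32]  turn [ 0.1 -0.1  0.1]
```

drive_tool:
  motion:
    - [[0.35,1.6,0.8],[0,0,0],-0.3]
    - [[0,0,0],[0,0,0],-0.3]
    - [[0,0,0],[0,0,0],-0.3]

```text
time: 25.68
position: [0.4962, -0.2972, 0.192]
tool_rot: [3.136, -0.184, 0.001]
ft_force: [-0.6, 1.3, -1.4]
grip_width: 0.473
grip_force: 23.3
```

```bash
python3 -c "
from h import *
to(cell(1,-.003),.068)"
```

```text
pos [ 0.4962 -0.2972  0.192 ] F [-0.6  1.3 -1.4] grip 41.1 23.3 t 25.7
 shift now [ 0.07 -0.02  5.4 ]  after turn [ 0.08 -0.02  5.4 ]  turn [ 0. -0. -0.]
```

drive_tool:
  motion:
    - [[0.05,0,1.5],[0,0,0],-0.3]
    - [[0,0,1],[0,0,0],-0.3]
    - [[0,0,1],[0,0,0],-0.3]
    - [[0,0,1],[0,0,0],-0.3]
    - [[0,0,0.8],[0,0,0],-0.3]
    - [[0,0,0],[0,0,0],-0.3]

```text
time: 26.42
position: [0.496, -0.2966, 0.1376]
tool_rot: [-3.135, 0.183, 0.003]
ft_force: [-1.0, 0.2, -1.4]
grip_width: 0.475
grip_force: 23.2
```

drive_tool:
  motion:
    - [[0,0,0],[0,0,0],0.4]
    - [[0,0,0],[0,0,0],0.4]
    - [[0,0,-2],[0,0,0],0.4]
    - [[0,0,-3],[0,0,0],-1]
    - [[0,0,0],[0,0,0],-1]
    - [[0,0,0],[0,0,0],-1]
    - [[0,0,2],[0,0,0],-1]
    - [[0,0,2],[0,0,0],-1]
    - [[0,0,1],[0,0,0],-1]
    - [[0,0,0.6],[0,0,0],-1]
    - [[0,0,0.4],[0,0,0],-1]
    - [[0,0,0.2],[0,0,0],-1]

```text
time: 27.92
position: [0.4969, -0.297, 0.1274]
tool_rot: [3.136, -0.183, 0.001]
ft_force: [-3.1, 2.0, 9.3]
grip_width: 0.009
grip_force: 4.8
```

drive_tool:
  motion:
    - [[0,0,0],[0,0,0],-1]
    - [[0,0,0],[0,0,0],-1]

```text
time: 28.18
position: [0.497, -0.297, 0.1274]
tool_rot: [3.136, -0.182, 0.002]
ft_force: [-1.6, -0.2, 3.4]
grip_width: 0.006
grip_force: 2.0
```

drive_tool:
  motion:
    - [[0,0,-3],[0,0,0],-1]
    - [[0,0,-5],[0,0,0],0.5]
    - [[-1,0,-6],[0,0,0],0.5]
    - [[-2,0,-6],[0,0,0],0.5]
    - [[-2,0,-6],[0,0,0],0.5]
    - [[-1,-5,-4.3],[0,0,0],0.5]
    - [[0,-6,0],[0,0,0],0.5]
    - [[0,-6,0],[0,0,0],0.5]
    - [[0,-6,0],[0,0,0],0.5]
    - [[0,-6,0],[0,0,0],0.5]
    - [[0,-6,0],[0,0,0],0.5]
    - [[0,-6,0],[0,0,0],0.5]

```text
time: 29.68
position: [0.4852, 0.116, 0.4256]
tool_rot: [3.136, -0.183, 0.002]
ft_force: [1.1, -0.9, 0.2]
grip_width: 0.75
grip_force: 0.0
```

drive_tool:
  motion:
    - [[0,-5,0],[0,0,0],0.5]
    - [[0,-5,0],[0,0,0],0.5]
    - [[0,-5,0],[0,0,0],0.5]
    - [[0,0,0],[0,0,0],0.5]

```text
time: 30.18
position: [0.5011, 0.2677, 0.4248]
tool_rot: [-3.134, 0.169, 0.003]
ft_force: [-1.0, -0.3, -0.6]
grip_width: 0.745
grip_force: 0.0
```

```bash
python3 -c "
from h import *
pots()
to((.5755,.133),.3)
print(ctrl.get_state()['joint_positions'].round(2))
im=ctrl.get_image('top');cv2.imwrite('pics/t2.png',cv2.resize(im[100:220,110:360,::-1],None,fx=3.2,fy=3.2))"
```

```text
top 144 [185.5 169.6] [0.5748 0.1334]
top 626 [120.8 181.9] [0.5314 0.3466]
scene 277 [189.5 238.9] [0.5762 0.1338]
scene 109 [153.  324.6] [0.4976 0.3661]
pos [0.5026 0.2632 0.425 ] F [-0.  -1.3 -0.4] grip 65.4 0.0 t 30.3
 shift now [ 8.74 12.1   5.5 ]  after turn [ 8.76 12.08  5.5 ]  turn [0.  0.  0.1]
[ 0.22  0.2  -0.88  1.41  0.15  1.61 -2.33]
```

View pics/t2.png

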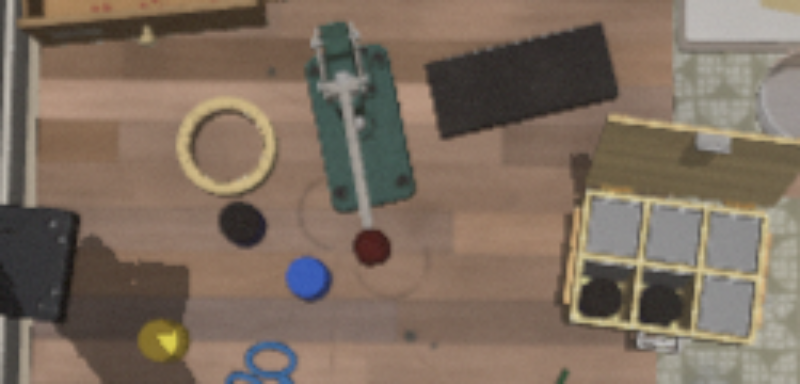

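The top view shows pots in cells 0 and 1 at crop (603,297) and (660,305). Pot B is at crop (243,224), and the press has ample room to its right. I'll turn the gripper 90° so its narrow side faces the press.

drive_tool:
  motion:
    - [[0,0,0],[0,0,10],0.5]
    - [[0,0,0],[0,0,10],0.5]
    - [[0,0,0],[0,0,10],0.5]
    - [[0,0,0],[0,0,10],0.5]
    - [[0,0,0],[0,0,10],0.5]
    - [[0,0,0],[0,0,10],0.5]
    - [[0,0,0],[0,0,10],0.5]
    - [[0,0,0],[0,0,10],0.5]
    - [[0,0,0],[0,0,10],0.5]
    - [[0,0,0],[0,0,0],0.5]

```text
time: 31.58
position: [0.5203, 0.256, 0.3491]
tool_rot: [2.744, -1.255, -0.156]
ft_force: [0.2, -0.2, -1.1]
grip_width: 0.75
grip_force: 0.0
```

```bash
python3 -c "
from h import *
to((.5755,.1336),.2)
print(ctrl.get_state()['joint_positions'].round(2))"
```

```text
pos [0.5203 0.256  0.3491] F [ 0.2 -0.2 -1.1] grip 65.2 0.0 t 31.6
 shift now [13.21  2.63  7.83]  after turn [ 6.91 11.51  7.91]  turn [  7.4   5.6 -42.3]
[-1.29  0.38  1.05  1.46 -0.3   1.64 -2.67]
```

Joint 7 hit its limit in that direction. I'll turn back the other way.

drive_tool:
  motion:
    - [[0,0,-1],[1.5,1.1,-8.5],0.5]
    - [[0,0,-1],[1.5,1.1,-8.5],0.5]
    - [[0,0,-1],[1.5,1.1,-8.5],0.5]
    - [[0,0,-1],[1.5,1.1,-8.5],0.5]
    - [[0,0,-1],[1.5,1.1,-8.5],0.5]
    - [[0,0,0],[0,0,0],0.5]

```text
time: 32.33
position: [0.524, 0.2597, 0.4003]
tool_rot: [-3.126, 0.173, 0.004]
ft_force: [0.1, -0.9, 0.0]
grip_width: 0.751
grip_force: 0.0
```

```bash
python3 -c "
from h import *
to((.5755,.1336),.2)
print(ctrl.get_state()['joint_positions'].round(2))"
```

```text
pos [0.524  0.2597 0.4003] F [ 0.1 -0.9  0. ] grip 65.3 0.0 t 32.3
 shift now [ 6.56 12.09 12.89]  after turn [ 6.59 11.92 13.03]  turn [-0.6  0.2  0.4]
[-1.29  0.2   0.93  1.47 -0.17  1.55 -2.04]
```

drive_tool:
  motion:
    - [[0,0,0],[0,0,-10],0.5]
    - [[0,0,0],[0,0,-10],0.5]
    - [[0,0,0],[0,0,-10],0.5]
    - [[0,0,0],[0,0,-10],0.5]
    - [[0,0,0],[0,0,-10],0.5]
    - [[0,0,0],[0,0,-10],0.5]
    - [[0,0,0],[0,0,0],0.5]

```text
time: 33.2
position: [0.5237, 0.2603, 0.3983]
tool_rot: [-2.799, -1.41, 0.001]
ft_force: [-0.6, 0.3, 0.2]
grip_width: 0.747
grip_force: 0.0
```

```bash
python3 -c "
from h import *
to((.5755,.1336),.2)
print(ctrl.get_state()['joint_positions'].round(2))"
```

```text
pos [0.5237 0.2603 0.3983] F [-0.6  0.3  0.2] grip 65.0 0.0 t 33.2
 shift now [-7.13 11.8  12.73]  after turn [ 6.63 11.98 12.83]  turn [-0.5  0.1 60.2]
[-1.19  0.18  0.8   1.47 -0.14  1.55 -1.03]
```

drive_tool:
  motion:
    - [[0,0,0],[0,0,-10],0.5]
    - [[0,0,0],[0,0,-10],0.5]
    - [[0,0,0],[0,0,-10],0.5]
    - [[0,0,0],[0,0,0],0.5]

```text
time: 33.7
position: [0.5238, 0.2604, 0.3984]
tool_rot: [-2.341, -2.084, -0.002]
ft_force: [-0.7, -0.1, 0.3]
grip_width: 0.75
grip_force: 0.0
```

```bash
python3 -c "
from h import *
to((.5755,.1336),.15)
print(ctrl.get_state()['joint_positions'].round(2))"
```

```text
pos [0.5238 0.2604 0.3984] F [-0.7 -0.1  0.3] grip 65.3 0.0 t 33.7
 shift now [-12.1    6.69  17.74]  after turn [ 6.62 11.99 17.84]  turn [-0.5 -0.1 90.1]
[-1.14  0.18  0.75  1.47 -0.13  1.54 -0.52]
```

drive_tool:
  motion:
    - [[-4,2.2,0],[0,0,0],0.5]
    - [[-4,2.2,0],[0,0,0],0.5]
    - [[-4.1,2.3,3],[0,0,0],0.5]
    - [[0,0,5],[0,0,0],0.5]
    - [[0,0,5],[0,0,0],0.5]
    - [[0,0,4.5],[0,0,0],0.5]
    - [[0,0,0],[0,0,0],0.5]
    - [[0,0,0],[0,0,0],0.5]

```text
time: 34.7
position: [0.5774, 0.134, 0.2243]
tool_rot: [-2.339, -2.089, -0.005]
ft_force: [0.2, -0.9, -0.3]
grip_width: 0.753
grip_force: 0.0
```

```bash
python3 -c "
from h import *
to((.5755,.1336),.039)"
```

```text
pos [0.5774 0.134  0.2243] F [ 0.2 -0.9 -0.3] grip 65.5 0.0 t 34.7
 shift now [-0.13 -0.16 11.53]  after turn [-0.19  0.06 11.53]  turn [-0.4 -0.2 90.2]
```

drive_tool:
  motion:
    - [[-0.1,-0.15,3],[0,0,0],0.5]
    - [[0,0,3],[0,0,0],0.5]
    - [[0,0,2.5],[0,0,0],0.5]
    - [[0,0,0],[0,0,0],0.5]
    - [[0,0,0],[0,0,0],0.5]

```text
time: 35.33
position: [0.5761, 0.1339, 0.1399]
tool_rot: [-2.337, -2.091, -0.008]
ft_force: [-0.3, -0.3, 0.2]
grip_width: 0.75
grip_force: 0.0
```

```bash
python3 -c "
from h import *
to((.5755,.1336),.039)"
```

```text
pos [0.5761 0.1339 0.1399] F [-0.3 -0.3  0.2] grip 65.2 0.0 t 35.3
 shift now [-0.06 -0.05  3.09]  after turn [-0.06  0.03  3.09]  turn [-0.4 -0.3 90.3]
```

drive_tool:
  motion:
    - [[0,0,1.5],[0,0,0],0.5]
    - [[0,0,1.0],[0,0,0],0.5]
    - [[0,0,0.6],[0,0,0],0.5]
    - [[0,0,0],[0,0,0],0.5]
    - [[0,0,0],[0,0,0],-0.3]
    - [[0,0,0],[0,0,0],-0.3]
    - [[0,0,0],[0,0,0],-0.3]
    - [[0,0,0],[0,0,0],-0.3]

```text
time: 36.33
position: [0.5745, 0.1339, 0.1067]
tool_rot: [-2.335, -2.091, -0.003]
ft_force: [-0.7, 0.6, 1.9]
grip_width: 0.482
grip_force: 20.0
```

drive_tool:
  motion:
    - [[0,0,-3],[0,0,0],-0.3]
    - [[0,0,-6],[0,0,0],-0.3]
    - [[0,0,-6],[0,0,0],-0.3]
    - [[0,0,-6],[0,0,0],-0.3]
    - [[0,0,-6],[0,0,0],-0.3]
    - [[0,0,-6],[0,0,0],-0.3]
    - [[0,0,0],[0,0,0],-0.3]

```text
time: 37.2
position: [0.5771, 0.1312, 0.4415]
tool_rot: [-2.338, -2.093, -0.015]
ft_force: [0.3, -0.0, -1.3]
grip_width: 0.477
grip_force: 20.0
```

drive_tool:
  motion:
    - [[0,0,0],[0,0,-10],-0.3]
    - [[0,0,0],[0,0,-10],-0.3]
    - [[0,0,0],[0,0,-10],-0.3]
    - [[0,0,0],[0,0,-10],-0.3]
    - [[0,0,0],[0,0,-10],-0.3]
    - [[0,0,0],[0,0,-10],-0.3]
    - [[0,0,0],[0,0,-10],-0.3]
    - [[0,0,0],[0,0,-10],-0.3]
    - [[0,0,0],[0,0,-9.7],-0.3]
    - [[0,0,0],[0,0,0],-0.3]

```text
time: 38.45
position: [0.5752, 0.1317, 0.4351]
tool_rot: [-0.184, -3.13, -0.008]
ft_force: [-0.9, -0.3, -1.4]
grip_width: 0.478
grip_force: 20.0
```

```bash
sed -i 's/want=R.from_matrix/want0=R.from_matrix/; s/^    P=np.array/    want=min((want0,want0*R.from_euler("z",180,degrees=True)),key=lambda w:(M.inv()*w).magnitude())\n    P=np.array/' h.py; python3 -c "
from h import *
to(cell(3,-.004),.12)
print(ctrl.get_state()['joint_positions'].round(2))"
```

```text
pos [0.5752 0.1317 0.4351] F [-0.9 -0.3 -1.4] grip 41.6 20.0 t 38.5
 shift now [ -3.71 -37.62  24.3 ]  after turn [ -3.53 -37.51  24.51]  turn [ 0.3 -0.4 -0. ]
[-0.83  0.19  0.67  1.38 -0.12  1.62  1.28]
```

drive_tool:
  motion:
    - [[5,0,-0.5],[0,0,0],-0.3]
    - [[3,-3,0],[0,0,0],-0.3]
    - [[0,-6,0],[0,0,0],-0.3]
    - [[0,-6,0],[0,0,0],-0.3]
    - [[0,-6,0],[0,0,0],-0.3]
    - [[0,-6,0],[0,0,0],-0.3]
    - [[0,-6,0],[0,0,0],-0.3]
    - [[-3,-4.5,0],[0,0,0],-0.3]
    - [[-3,0,0],[0,0,0],-0.3]
    - [[0,0,0],[0,0,0],-0.3]

```text
time: 39.7
position: [0.5143, -0.2373, 0.4372]
tool_rot: [-0.186, -3.128, -0.004]
ft_force: [-0.1, -0.6, -0.3]
grip_width: 0.478
grip_force: 20.0
```

```bash
python3 -c "
from h import *
to(cell(3,-.005),.12)
print(ctrl.get_state()['joint_positions'].round(2))
# lid free edge by triangulating its two top corners
for n,uv in (('top',(331,139)),('scene',(258,100))):print(proj(n,[.6,-.3,.2]))
t=[(275+150/6,125+70/6),(275+545/6,125+122/6)]; s=[(225+70/5,80+160/5),(225+262/5,80+17/5)]
for a,b in zip(t,s):
    o1,d1=ray('top',a);o2,d2=ray('scene',b)
    k=np.linalg.lstsq(np.c_[d1,-d2],o2-o1,rcond=None)[0];P=(o1+d1*k[0]+o2+d2*k[1])/2
    e=P[:2]-CC;print(P.round(3),'crate',e@CX,e@CY,np.linalg.norm(o1+d1*k[0]-o2-d2*k[1]))"
```

```text
pos [ 0.5143 -0.2373  0.4372] F [-0.1 -0.6 -0.3] grip 41.6 20.0 t 39.7
 shift now [-5.38 -0.18 24.68]  after turn [-5.17 -0.14 24.72]  turn [ 0.1 -0.5 -0.1]
[-0.59  0.2   1.16  1.44 -0.18  1.63  2.  ]
[327.47989407 154.84697343]
[266.78224685 103.33852727]
[ 0.651 -0.223  0.196] crate 0.10975865355522314 0.09171606487933527 0.0019242755945679541
[ 0.629 -0.411  0.196] crate 0.10900500437320612 -0.09731198085759106 0.0011684288077413291
```

drive_tool:
  motion:
    - [[-1.8,0,1],[0,-0.5,0],-0.3]
    - [[-1.8,0,3],[0,0,0],-0.3]
    - [[-1.6,-0.1,4],[0,0,0],-0.3]
    - [[0,0,5],[0,0,0],-0.3]
    - [[0,0,5],[0,0,0],-0.3]
    - [[0,0,4.5],[0,0,0],-0.3]
    - [[0,0,0],[0,0,0],-0.3]
    - [[0,0,0],[0,0,0],-0.3]

```text
time: 40.7
position: [0.5655, -0.2445, 0.2165]
tool_rot: [0.182, 3.129, 0.008]
ft_force: [-0.1, -1.4, -0.5]
grip_width: 0.482
grip_force: 20.0
```

```bash
python3 -c "
from h import *
to(cell(3,-.004),.068)
print(ctrl.get_state()['joint_positions'].round(2))"
```

```text
pos [ 0.5655 -0.2445  0.2165] F [-0.1 -1.4 -0.5] grip 41.9 20.0 t 40.7
 shift now [-0.05 -0.07  7.85]  after turn [-0.1  -0.03  7.85]  turn [0.3 0.4 0. ]
[-0.44  0.45  1.04  1.67 -0.42  1.25  2.15]
```

drive_tool:
  motion:
    - [[-0.05,-0.05,2],[0.3,0.4,0],-0.3]
    - [[0,0,0.8],[0,0,0],-0.3]
    - [[0,0,0],[0,0,0],-0.3]
    - [[0,0,0],[0,0,0],-0.3]

```text
time: 41.2
position: [0.5656, -0.245, 0.1868]
tool_rot: [-0.182, -3.134, -0.0]
ft_force: [0.9, -0.9, -1.0]
grip_width: 0.48
grip_force: 20.0
```

```bash
python3 -c "
from h import *
to(cell(3,-.003),.068)"
```

```text
pos [ 0.5656 -0.245   0.1868] F [ 0.9 -0.9 -1. ] grip 41.7 20.0 t 41.2
 shift now [-0.2   0.02  4.88]  after turn [-0.19  0.02  4.88]  turn [ 0.  -0.1  0.1]
```

drive_tool:
  motion:
    - [[-0.15,0,0.9],[0,0,0],-0.3]
    - [[0,0,1],[0,0,0],-0.3]
    - [[0,0,1],[0,0,0],-0.3]
    - [[0,0,1],[0,0,0],-0.3]
    - [[0,0,0.8],[0,0,0],-0.3]
    - [[0,0,0],[0,0,0],-0.3]

```text
time: 41.95
position: [0.5663, -0.2446, 0.1385]
tool_rot: [-0.182, -3.132, -0.001]
ft_force: [-0.8, 0.1, -1.3]
grip_width: 0.477
grip_force: 20.0
```

drive_tool:
  motion:
    - [[0,0,0],[0,0,0],0.4]
    - [[0,0,0],[0,0,0],0.4]
    - [[0,0,-2],[0,0,0],0.4]
    - [[0,0,-3],[0,0,0],-1]
    - [[0,0,0],[0,0,0],-1]
    - [[0,0,0],[0,0,0],-1]
    - [[0,0,2],[0,0,0],-1]
    - [[0,0,2],[0,0,0],-1]
    - [[0,0,1],[0,0,0],-1]
    - [[0,0,0.6],[0,0,0],-1]
    - [[0,0,0.4],[0,0,0],-1]
    - [[0,0,0.2],[0,0,0],-1]

```text
time: 43.45
position: [0.5671, -0.245, 0.1276]
tool_rot: [-0.182, -3.134, -0.001]
ft_force: [-0.2, -0.3, 0.6]
grip_width: 0.004
grip_force: 0.0
```

drive_tool:
  motion:
    - [[0,0,0.1],[0,0,0],-1]
    - [[0,0,0],[0,0,0],-1]
    - [[0,0,0],[0,0,0],-1]

```text
time: 43.82
position: [0.5671, -0.245, 0.1274]
tool_rot: [-0.182, -3.135, -0.001]
ft_force: [-1.4, 0.5, 6.1]
grip_width: 0.01
grip_force: 2.8
```

All three pots are seated. Next is the lid: go over it to its back side on the left half, which is clear of the jars.

drive_tool:
  motion:
    - [[0,0,-4],[0,0,0],-1]
    - [[0,0,-6],[0,0,0],-1]
    - [[0,0,-6],[0,0,0],-1]
    - [[0,0,-6],[0,0,0],-1]
    - [[-3,1,-2],[0,0,0],-1]
    - [[-4,0,0],[0,0,0],-1]
    - [[-4,0,0],[0,0,0],-1]
    - [[-1,0,0],[0,0,0],-1]
    - [[0,0,0],[0,0,0],-1]

```text
time: 44.95
position: [0.6876, -0.2494, 0.3656]
tool_rot: [-0.182, -3.132, 0.0]
ft_force: [-0.3, -0.3, -0.1]
grip_width: 0.0
grip_force: 0.0
```

```bash
python3 -c "
from h import *
to(CC+.148*CX+.045*CY,.155)
print(ctrl.get_state()['joint_positions'].round(2))
im=ctrl.get_image('scene');cv2.imwrite('pics/s3.png',cv2.resize(im[40:200,190:390,::-1],None,fx=3.6,fy=3.6))
"
```

```text
pos [ 0.6876 -0.2494  0.3656] F [-0.3 -0.3 -0.1] grip 0.0 0.0 t 45.0
 shift now [ 0.03 -2.46 14.06]  after turn [ 0.08 -2.47 14.06]  turn [-0.  -0.2  0. ]
[-0.24  0.64  0.99  1.11 -0.52  1.64  2.06]
```

View pics/s3.png

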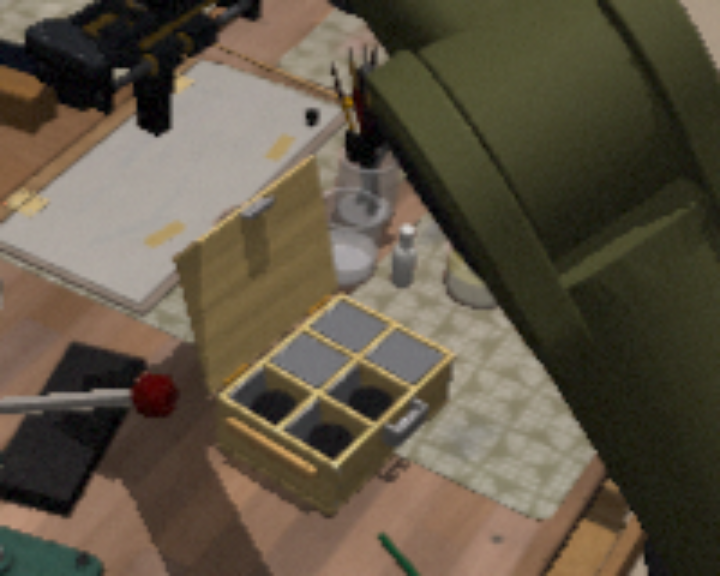

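The three pots sit down in cells 3, 0 and 1, at crop (270,405), (325,437) and (370,400). The lid is free and the gripper is behind it, so I'll lower behind the lid.

drive_tool:
  motion:
    - [[0,-2.4,3],[0,0,0],-1]
    - [[0,0,4],[0,0,0],-1]
    - [[0,0,4],[0,0,0],-1]
    - [[0,0,3],[0,0,0],-1]
    - [[0,0,0],[0,0,0],-1]
    - [[0,0,0],[0,0,0],-1]

```text
time: 45.75
position: [0.6847, -0.2731, 0.2284]
tool_rot: [-0.182, -3.136, 0.0]
ft_force: [-0.0, 0.7, -0.2]
grip_width: 0.007
grip_force: 0.0
```

```bash
python3 -c "
from h import *
to(CC+.125*CX+.045*CY,.155)
print(ctrl.get_state()['joint_positions'].round(2))"
```

```text
pos [ 0.6847 -0.2731  0.2284] F [-0.   0.7 -0.2] grip 0.6 0.0 t 45.8
 shift now [ 2.37 -0.08  0.35]  after turn [ 2.37 -0.08  0.34]  turn [-0.  -0.   0.1]
[-0.24  0.71  0.95  1.31 -0.57  1.41  2.14]
```

drive_tool:
  motion:
    - [[2,0,0],[0,0,0],-1]
    - [[1.5,0,0],[0,0,0],-1]
    - [[1.5,0,0],[0,0,0],-1]
    - [[1.5,0,0],[0,0,0],-1]
    - [[1.5,0,0],[0,0,0],-1]
    - [[0,0,0],[0,0,0],-1]

```text
time: 46.5
position: [0.605, -0.2643, 0.2288]
tool_rot: [0.183, 3.135, 0.001]
ft_force: [-0.1, 0.3, -0.1]
grip_width: 0.006
grip_force: 0.0
```

drive_tool:
  motion:
    - [[1.8,0,0],[0,0,0],-1]
    - [[1.9,0,0.2],[0,0,0],-1]
    - [[2,0,0.8],[0,0,0],-1]
    - [[2,0,1.1],[0,0,0],-1]
    - [[0,0,0],[0,0,0],-1]

```text
time: 47.12
position: [0.5282, -0.2548, 0.2061]
tool_rot: [-0.183, -3.134, -0.003]
ft_force: [-0.0, -0.2, -0.5]
grip_width: 0.002
grip_force: 0.0
```

```bash
python3 -c "
from h import *
to(CC-.0385*CX+.045*CY,.111)
im=ctrl.get_image('scene');cv2.imwrite('pics/s4.png',cv2.resize(im[40:200,190:390,::-1],None,fx=3.6,fy=3.6))
"
```

```text
pos [ 0.5282 -0.2548  0.2061] F [-0.  -0.2 -0.5] grip 0.2 0.0 t 47.1
 shift now [ 2.95 -0.07  2.52]  after turn [ 2.96 -0.07  2.51]  turn [ 0.1 -0.1  0. ]
```

View pics/s4.png

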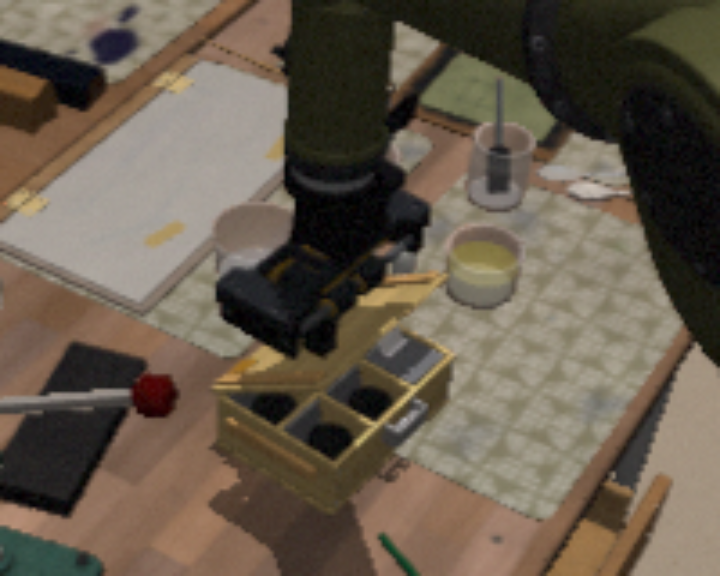

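The lid is swinging over, now about 35° open, with the fingers on its back at crop (310,340). I'll continue down.

drive_tool:
  motion:
    - [[1.5,0,1.2],[0,0,0],-1]
    - [[1.4,0,1.3],[0,0,0],-1]
    - [[1,0,1.3],[0,0,0],-1]
    - [[0.6,0,1.2],[0,0,0],-1]
    - [[0,0,0],[0,0,0],-1]

```text
time: 47.8
position: [0.4835, -0.2491, 0.155]
tool_rot: [-0.182, -3.132, -0.001]
ft_force: [-0.5, -0.2, 0.6]
grip_width: 0.007
grip_force: 0.0
```

```bash
python3 -c "
from h import *
to(CC-.058*CX+.0*CY,.1)
"
```

```text
pos [ 0.4835 -0.2491  0.155 ] F [-0.5 -0.2  0.6] grip 0.6 0.0 t 47.8
 shift now [ 0.41 -4.61 -1.5 ]  after turn [ 0.4  -4.61 -1.5 ]  turn [ 0.  -0.2  0.1]
```

drive_tool:
  motion:
    - [[0,0,-1.5],[0,0,0],-1]
    - [[0.4,-2.3,0],[0,0,0],-1]
    - [[0,-2.3,0],[0,0,0],-1]
    - [[0,0,0],[0,0,0],-1]
    - [[0,0,1.5],[0,0,0],-1]
    - [[0,0,0.5],[0,0,0],-1]
    - [[0,0,0.3],[0,0,0],-1]
    - [[0,0,0],[0,0,0],-1]

```text
time: 48.8
position: [0.4747, -0.2931, 0.1478]
tool_rot: [-0.179, -3.132, -0.005]
ft_force: [-1.4, 2.4, 8.0]
grip_width: 0.006
grip_force: 3.5
```

drive_tool:
  motion:
    - [[0,0,0.2],[0,0,0],-1]
    - [[0,0,0.2],[0,0,0],-1]
    - [[0,0,0],[0,0,0],-1]

```text
time: 49.18
position: [0.4747, -0.294, 0.1433]
tool_rot: [-0.18, -3.133, -0.001]
ft_force: [0.2, -0.9, -1.0]
grip_width: 0.005
grip_force: 0.0
```

drive_tool:
  motion:
    - [[0,0,0.2],[0,0,0],-1]
    - [[0,0,0.2],[0,0,0],-1]
    - [[0,0,0.1],[0,0,0],-1]
    - [[0,0,0],[0,0,0],-1]

```text
time: 49.68
position: [0.4748, -0.2947, 0.1424]
tool_rot: [-0.182, -3.134, -0.007]
ft_force: [-9.6, 7.9, 32.3]
grip_width: 0.009
grip_force: 16.3
```

Solid at 72 mm under 32 N, so the lid is shut. I'll retreat and look.

drive_tool:
  motion:
    - [[0,0,-2],[0,0,0],-1]
    - [[0,0,-5],[0,0,0],-1]
    - [[0,0,-6],[0,0,0],-1]
    - [[0,0,-6],[0,0,0],-1]
    - [[0,-5,-4],[0,0,0],-1]
    - [[0,-6,0],[0,0,0],-1]
    - [[0,-6,0],[0,0,0],-1]
    - [[0,0,0],[0,0,0],-1]
    - [[0,0,0],[0,0,0],-1]

```text
time: 50.8
position: [0.4553, -0.4627, 0.3672]
tool_rot: [-0.184, -3.133, -0.001]
ft_force: [0.4, 0.1, -0.6]
grip_width: 0.007
grip_force: 0.0
```

```bash
python3 -c "
from h import *
s=ctrl.get_state();print(s['position'],s['ft_force'],s['qd'].round(3),s['time'])
a=ctrl.get_image('scene')[90:200,220:340,::-1];b=ctrl.get_image('top')[100:240,110:400,::-1]
cv2.imwrite('pics/f.png',np.hstack([cv2.resize(a,(400,366)),cv2.resize(b,(400,366))]))
"
```

```text
[ 0.45531631 -0.46267967  0.36722125] [ 0.35972984  0.12408967 -0.58729719] [-0.055 -0.018 -0.015  0.006 -0.007  0.004  0.002] 50.8
```

View pics/f.png

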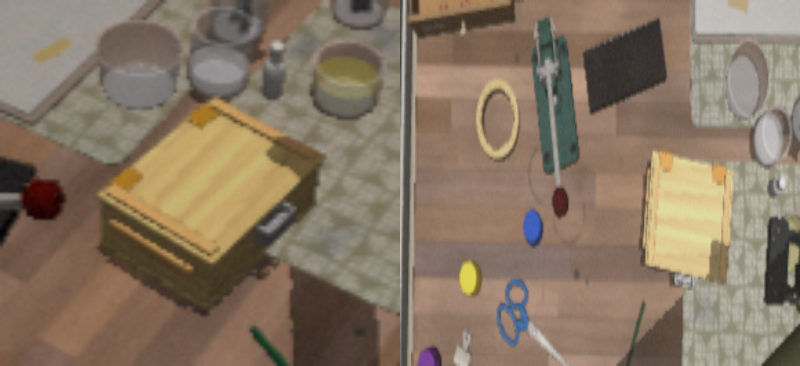

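The picture shows the lid flat and shut at (210,190). The bottle at (275,72) and the tape roll at (497,120) haven't moved, and the arm is clear.

```bash
python3 -c "
from bench import ctrl
print(ctrl.close_job())"
```

```text
the job is handed in; nothing more can be done
None
```

I put the three black ink pots into empty cells 0, 1 and 3, pushed them down to the floor, shut the lid until its catch snapped, and handed the job in; the judge gave no verdict.

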